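# Sweep the loose coat buttons into the sorting tray

### The arm

A 6-joint arm with a two-finger parallel gripper is mounted at the origin on the work surface. World frame = base frame: x ahead of the robot, y to its left, z up, the work surface at z = 0. Lengths are in m, angles in rad, forces in N, time in s.
With the tool pointing down it reaches from about 0.225 to 0.725 m from the base axis. Payload 3.1 kg.
Tool frame: the origin (TCP) lies midway between the tips of the shut fingers; the grasp point (between the pads) lies bot.grip_depth behind it (bot.grip_depth is the distance from the TCP to the grasp point, in m); z points along the fingers, y is the line along which they close (so a half turn about z gives the same grasp; the last joint's range is limited). The gripper opens to 85 mm and grips with 20 to 120 N. Pads are 22 mm wide; open, the fingers measure 114 mm over their backs; the gripper's body (76 mm by 85 mm) begins 54 mm behind the grasp point. The pads swing forward as they close: fully open they stand 13 mm farther back than shut.
Start: joints at [-1.334, 0.048, 0.099, 1.622, 0, 1.443], TCP at [0.187, -0.49, 0.231] pointing down, gripper open.
Joint ranges: [-2.91, 2.91], [-0.99, 1.94], [-1.21, 1.42], [-2.12, 2.29], [-1.49, 1.47], [-3.14, 3.14]. Speed limits (rad/s): [2.79, 2.79, 3.14, 3.14, 3.14, 3.14].

### API

Orientations are given as [roll, pitch, yaw] about the fixed x, y, z axes, in that order (R = Rz(yaw) Ry(pitch) Rx(roll)).
In Python, from rig import bot gives the robot as it stands. The module is installed in compiled form; this text tells all that it offers.
- The arm moves only by the shell command python3 -m handwheel 'ROWS' [FORCE]. ROWS is JSON, a list of rows, each an object of numbers: "claw": the opening, from -1 (shut) to 1 (fully open); "x", "y", "z": the shift along the tool's x, y, z normalised to -1 to 1, where 1 is 30 mm; "ax", "ay", "az": the turn, a rotation vector about the tool's x, y, z normalised to -1 to 1, where 1 is 6 degrees. In form: [{"claw": .., "x": .., "y": .., "z": .., "ax": .., "ay": .., "az": ..}, ...]. A call has 1 to 5 rows; each row shifts and turns the commanded pose from where the row before left it, along the tool's axes as they then stand; what a row does not reach is not made up. A row lasts 1/12 s, in which the tool goes at most 41.7 mm and 7.16 degrees, less where a joint would pass 70% of its speed; a pose out of reach is approached as far as the arm can. A call with a number of a shift or a turn outside -1 to 1 is refused whole. A call with a gripper value outside its range is refused whole. The fingers move at their own pace and stop on an object; FORCE is the grip in N (left out, the last holds). Time passes only in rows, so rows that do not move let the fingers close. It gives the time, the measured TCP pose, the force, the opening and the grip force at its end, in the units of the state.
- bot.read_state(): the state, without advancing time (a new reading comes with each control period).
- bot.grab_frame(name): name is "scene" or "top" or "wrist"; returns (picture, depth): 480x640x3 uint8, red, green, blue; 480x640 float32, m along the optical axis (not along the pixel's ray), 0 where there is no reading.
- bot.get_calibration(name): a dict with "K" (3x3 intrinsics, pixels), "cam_to_world" (4x4, takes a point from camera to world coordinates). Camera axes: x right, y up, looking along -z (the intrinsics and any distortion apply to the point x, -y, -z); pixel columns grow to the right and rows downward; lengths in m; the calibration is good to about 2 mm. A picture is of the moment at which its call begins: read the wrist's pose just before it. get_calibration takes no time and is no camera call; for the wrist camera it gives the pose at the moment of the call.
- bot.close_job(): hands the job in; it is judged then, once.
The state is a dict: "time_s": time; "joints": joint angles; "dq": joint speeds; "tau": joint torques, N m; "tool_pos": TCP position; "eef_rot": TCP orientation; "contact_force": force on the tool from outside, world axes, zero at the start; "torque": the same for the moment, N m; "opening": finger opening in m; "grasp_force": force on a finger pad.
Only numpy, scipy, OpenCV 4.12 (cv2) and the standard library are available. Lean on these libraries where they do the work, as an engineer would, in place of code of your own. Each camera call takes 0.05 s, during which the arm holds its last target. There are 200 camera calls.

### The job

Clear the sewing table: with the fingertips, sweep the red, the blue and the white coat button across the table, in any order, through the open side of the wooden sorting tray until each lies flat and wholly inside it. Only slide the buttons, never pick one up, and leave the thread spools and everything else standing where they are.

Things in the scene. Friction and masses are not known exactly. Their poses are not given: they have to be found in the camera images.
- tray: wooden tray fixed to the table: walls on three sides, 12 mm thick, 25 mm high; the fourth side (mouth) open, no sill, its dark green floor level with the table. Outside 130 mm deep (its x), 180 mm wide (its y). Origin at table height, centre of the outside; -x points out of the mouth, which is at x = -65 mm; inner faces: back wall x = +53 mm, side walls y = +-78 mm
- tray_mouth (a point): middle of the tray's open side, at table height, 65 mm along -x from the tray's origin
- red_button: red coat button, a flat disc 36 mm in diameter and 8 mm thick, 11 to 21 g, four holes, loose on the table among the spools; origin at the centre of its underside, z up
- blue_button: blue coat button, a flat disc 36 mm in diameter and 8 mm thick, 11 to 21 g, four holes, loose on the table among the spools; origin at the centre of its underside, z up
- white_button: off-white coat button, a flat disc 36 mm in diameter and 8 mm thick, 11 to 21 g, four holes, loose on the table among the spools; origin at the centre of its underside, z up
- orange_spool: orange cotton thread on a wooden spool that stands upright: flanges 34 mm in diameter, 38 mm tall, 30 g, loose; origin at the centre of its underside, z up. Bystander, among the buttons
- teal_spool: teal (dark blue-green) cotton thread on a wooden spool that stands upright: flanges 34 mm in diameter, 38 mm tall, 30 g, loose; origin at the centre of its underside, z up. Bystander, among the buttons
- lavender_spool: lavender cotton thread on a wooden spool that stands upright: flanges 34 mm in diameter, 38 mm tall, 30 g, loose; origin at the centre of its underside, z up. Bystander, apart on the far side
- jar: closed green glass jar with a red cap, 72 mm in diameter, 65 mm tall, 200 g, loose; origin at the centre of its underside. Bystander
- tape_measure: yellow round tape measure lying flat, case 62 mm in diameter, 20 mm high, its outlet reaching 47 mm from the centre along -x; loose; origin under the case's centre. Bystander
- scissors: scissors with steel blades and black bows lying flat, blades to +x (120 mm), bows to -x (120 mm), 100 mm wide over the bows, 12 mm high; loose; origin under the pivot. Bystander
- pin_dish: small blue ceramic dish, 80 mm in diameter, 22 mm high, loose; origin at the centre of its underside. Bystander

How it is judged:
At the end, for the whole second after the job is handed in: All three buttons lie flat on the table, at rest, wholly inside the tray's three walls: no button sticks out past the line of the mouth by more than 2 mm. No button was ever lifted more than 12 mm; spools, jar, tape measure, scissors and dish are upright and within 15 mm of where they began (x of red_button in the frame of tray between -0.049 and 0.06 m and y of red_button in the frame of tray between -0.07 and 0.07 m and height (world z) of each of red_button, blue_button, white_button below 0.004 m and angle between each of red_button, blue_button, white_button's own z axis and vertical below 0.15 rad and linear speed of each of red_button, blue_button, white_button below 0.02 m/s and x of blue_button in the frame of tray between -0.049 and 0.06 m and y of blue_button in the frame of tray between -0.07 and 0.07 m and x of white_button in the frame of tray between -0.049 and 0.06 m and y of white_button in the frame of tray between -0.07 and 0.07 m and distance of each of orange_spool, teal_spool, lavender_spool, jar, tape_measure, scissors, pin_dish from where it was at the start of the episode below 0.015 m and angle between each of orange_spool, teal_spool, lavender_spool, jar, tape_measure, scissors, pin_dish's own z axis and vertical below 0.3 rad); the robot touches nothing.
It fails at once if a button is lifted more than 12 mm off the table (height (world z) of any of red_button, blue_button, white_button above 0.012 m).
It fails at once if a thread spool is shifted by more than 15 mm, or tipped (distance of any of orange_spool, teal_spool, lavender_spool from where it was at the start of the episode above 0.015 m or angle between any of orange_spool, teal_spool, lavender_spool's own z axis and vertical above 0.3 rad).
It fails at once if the jar, tape measure, scissors or dish is shifted by more than 15 mm, or tipped (distance of any of jar, tape_measure, scissors, pin_dish from where it was at the start of the episode above 0.015 m or angle between any of jar, tape_measure, scissors, pin_dish's own z axis and vertical above 0.3 rad).
It also fails if it takes over 72 s, if anything falls off the work surface, if the arm or the gripper's body presses on something with over 40 N, if the wrist force passes 120 N, or if a joint passes its speed limit or range.

## Working session

There is one attempt and no reset: what is moved stays moved. The work goes in short steps, Python scripts to look and compute and a shell command to move; the robot and the scene stay as the last step left them, time stands still between calls to the robot, and variables do not carry over. Pictures are saved under pics/ and viewed, at most 10 in all, crops included, and the job is handed in when it is done.

```bash
mkdir -p pics
python3 - <<'E'
from rig import bot
import cv2,numpy as np
s=bot.read_state();print(s['time_s'],s['tool_pos'],s['eef_rot'],s['opening'],bot.grip_depth)
for n in('top','scene'):
    p,d=bot.grab_frame(n);cv2.imwrite(f'pics/{n}0.png',p[:,:,::-1]);np.savez(f'{n}0.npz',p=p,d=d,**bot.get_calibration(n))
    c=bot.get_calibration(n);print(n,c['K'],c['cam_to_world'],c.keys())
E
```

```text
0.0 [ 0.18714765 -0.48988053  0.23013075] [-3.13931875e+00 -2.95712096e-04  3.64784934e-01] 0.08540774471363878 0.0187
top [[545.48838074   0.         327.40749065]
 [  0.         545.48838074 242.78660189]
 [  0.           0.           1.        ]] [[ 0.07300926  0.97706733 -0.20002271  0.35641037]
 [-0.99731011  0.07021796 -0.0210236  -0.13551058]
 [-0.00649629  0.20101959  0.97956568  0.95427198]
 [ 0.          0.          0.          1.        ]] dict_keys(['K', 'cam_to_world'])
scene [[554.49776629   0.         328.16094762]
 [  0.         554.49776629 237.331684  ]
 [  0.           0.           1.        ]] [[ 0.76651567 -0.46749563  0.44034256  0.95257749]
 [ 0.64221898  0.55484966 -0.52886353 -0.65938427]
 [ 0.00291747  0.68817853  0.72553552  0.77943456]
 [ 0.          0.          0.          1.        ]] dict_keys(['K', 'cam_to_world'])
```

View pics/top0.png

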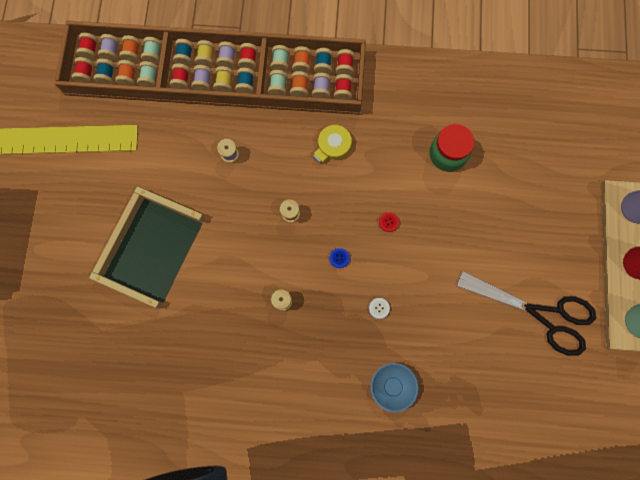

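View pics/scene0.png

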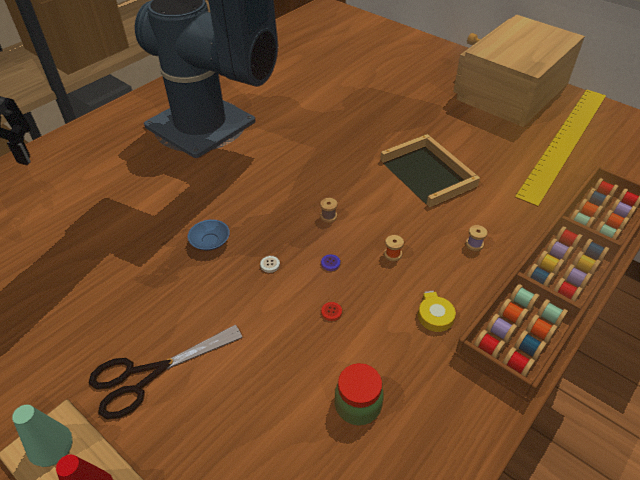

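Top view: buttons are red (389,222), blue (340,258) and white (379,308). Spools are at (289,208), (281,298) and (228,148). The tray is on the left with its mouth corners at about (202,217) and (158,305). The scene view shows the same objects: red (331,311), blue (331,262), white (270,264), spools (394,241), (329,204) and (478,232).

```bash
cat > h.py <<'E'
import numpy as np,cv2
def ray(c,uv):
    T=c['cam_to_world'];K=c['K'];u,v=uv
    d=T[:3,:3]@np.array([(u-K[0,2])/K[0,0],-(v-K[1,2])/K[1,1],-1]);return T[:3,3],d
def atz(c,uv,z):
    o,d=ray(c,uv);return o+d*(z-o[2])/d[2]
def tri(c1,a,c2,b):
    o1,d1=ray(c1,a);o2,d2=ray(c2,b)
    s=np.linalg.lstsq(np.c_[d1,-d2],o2-o1,rcond=None)[0];p,q=o1+s[0]*d1,o2+s[1]*d2
    return (p+q)/2,np.linalg.norm(p-q)
def blob(p,near,test,r=22):
    h=cv2.cvtColor(p,cv2.COLOR_RGB2HSV).astype(int);m=test(h).astype(np.uint8)
    yy,xx=np.mgrid[:480,:640];m[(xx-near[0])**2+(yy-near[1])**2>r*r]=0
    m=cv2.morphologyEx(m,cv2.MORPH_CLOSE,np.ones((5,5)))
    n,l,s,c=cv2.connectedComponentsWithStats(m)
    k=1+np.argmax(s[1:,4]);return c[k],s[k,4]
T={'red':lambda h:((h[...,0]<5)|(h[...,0]>172))&(h[...,1]>190)&(h[...,2]>110),
'blue':lambda h:(abs(h[...,0]-120)<12)&(h[...,1]>120),
'white':lambda h:(h[...,1]<60)&(h[...,2]>110)}
def depthpt(c,d,uv):
    o,r=ray(c,uv);return o+r*d[int(uv[1]),int(uv[0])]
E
python3 - <<'E'
from h import *
a=np.load('top0.npz');b=np.load('scene0.npz')
np.set_printoptions(precision=4,suppress=True)
for n,u,v in(('red',(389,222),(331,311)),('blue',(340,258),(331,262)),('white',(379,308),(270,264))):
    x,s=blob(a['p'],u,T[n]);y,t=blob(b['p'],v,T[n]);print(n,x,s,y,t,*tri(a,x,b,y),atz(a,x,.007)[:2],depthpt(a,a['d'],x+4),)
for n,u,v in(('or',(289,208),(394,241)),('teal',(281,298),(329,204)),('lav',(228,147),(478,232))):
    print(n,*tri(a,u,b,v),atz(a,u,.038))
    # depth mask of spool tops
    uu,vv=np.meshgrid(np.arange(u[0]-22,u[0]+23),np.arange(u[1]-22,u[1]+23))
    P=np.array([depthpt(a,a['d'],q) for q in zip(uu.ravel(),vv.ravel())]);k=P[P[:,2]>.032];print(len(k),k.mean(0) if len(k) else 0,k.ptp(0) if hasattr(k,'ptp') else np.ptp(k,0))
for q in((138,189),(203,217),(158,305),(92,276)):print('tray',atz(a,q,.025),depthpt(a,a['d'],q))
# tray walls by depth
uu,vv=np.meshgrid(np.arange(80,215),np.arange(180,315))
P=np.array([depthpt(a,a['d'],q) for q in zip(uu.ravel(),vv.ravel())]);k=P[(P[:,2]>.02)&(P[:,2]<.03)]
print(len(k),cv2.minAreaRect((k[:,:2]*1000).astype(np.float32)),cv2.boxPoints(cv2.minAreaRect((k[:,:2]*1000).astype(np.float32))))
for n,q in(('dish',(395,387)),('dishW',(371,387)),('dishtop',(395,364)),('tape',(334,141)),('tapeR',(320,156)),('jar',(455,142)),('sc',(460,280))):print(n,depthpt(a,a['d'],q))
E
```

```text
red [388.5639 221.7607] 305 [331.2243 310.1765] 272 [ 0.5965 -0.222   0.0034] 0.0009148462978703232 [ 0.5959 -0.2213] [ 0.59   -0.2292  0.0032]
blue [339.1083 257.8057] 314 [330.3224 261.3458] 214 [ 0.5246 -0.1381  0.0039] 0.0009492299924164389 [ 0.5244 -0.1377] [ 0.5175 -0.1452  0.0083]
white [378.8177 307.8405] 351 [269.3909 263.4239] 243 [ 0.4414 -0.2133  0.0027] 0.0019532739237308762 [ 0.4417 -0.2122] [ 0.4352 -0.2194  0.0081]
or [ 0.6002 -0.0453  0.0355] 0.002119033738687916 [ 0.6003 -0.0447  0.038 ]
298 [ 0.5906 -0.0483  0.0719] [0.2607 0.1065 0.922 ]
teal [ 0.4435 -0.0449  0.0336] 0.0011154946772843062 [ 0.4434 -0.045   0.038 ]
322 [ 0.4406 -0.0463  0.0549] [0.1025 0.1076 0.9214]
lav [0.7059 0.0744 0.0347] 0.000420063212678057 [0.7045 0.0735 0.038 ]
282 [0.6913 0.0688 0.0708] [0.3639 0.2288 0.9221]
tray [0.6194 0.2277 0.025 ] [0.6191 0.2272 0.0262]
tray [0.5767 0.1061 0.025 ] [0.58   0.1097 0.0111]
tray [0.4176 0.1643 0.025 ] [0.4181 0.1665 0.0182]
tray [0.4589 0.2846 0.025 ] [0.4586 0.2835 0.0274]
1690 ((519.6611328125, 199.56019592285156), (131.5887451171875, 180.49044799804688), 70.49632263183594) [[412.6276 167.671 ]
 [582.7615 107.4112]
 [626.6947 231.4494]
 [456.5608 291.7092]]
dish [ 0.3112 -0.2468  0.0049]
dishW [ 0.309  -0.2053  0.0202]
dishtop [ 0.3491 -0.2431  0.0212]
tape [ 0.7362 -0.1136  0.0205]
tapeR [ 0.7068 -0.0903  0.0178]
jar [ 0.7301 -0.3228  0.0672]
sc [ 0.5007 -0.3515  0.0044]
```

```bash
python3 -m handwheel '[{"claw":-0.6,"az":-1},{"claw":-0.6,"az":-1},{"claw":-0.6,"az":-1},{"claw":-0.6,"az":-1},{"claw":-0.6,"az":-1}]' 20
python3 -m handwheel '[{"claw":-0.6,"az":-1},{"claw":-0.6,"az":-1},{"claw":-0.6,"az":-1},{"claw":-0.6,"az":-1},{"claw":-0.6,"az":-1}]'
python3 -m handwheel '[{"claw":-0.6,"az":-1},{"claw":-0.6,"az":-0.5},{"claw":-0.6,"x":0.8,"y":0.9},{"claw":-0.6,"x":0.8,"y":0.9},{"claw":-0.6,"x":0.8,"y":0.9}]'
python3 -m handwheel '[{"claw":-0.6,"x":0.8,"y":0.9},{"claw":-0.6,"x":0.8,"y":0.9},{"claw":-0.6,"x":0.8,"y":0.9},{"claw":-0.6,"x":0.8,"y":0.9},{"claw":-0.6,"x":0.8,"y":0.9}]'
```

```text
invalid input
invalid input
invalid input
invalid input
```

```bash
python3 -m handwheel '[{"claw":-0.6,"x":0,"y":0,"z":0,"ax":0,"ay":0,"az":-1},{"claw":-0.6,"x":0,"y":0,"z":0,"ax":0,"ay":0,"az":-1},{"claw":-0.6,"x":0,"y":0,"z":0,"ax":0,"ay":0,"az":-1},{"claw":-0.6,"x":0,"y":0,"z":0,"ax":0,"ay":0,"az":-1},{"claw":-0.6,"x":0,"y":0,"z":0,"ax":0,"ay":0,"az":-1}]' 20
```

```text
time_s: 0.52
tool_pos: [0.1872, -0.4901, 0.2306]
eef_rot: [-3.14, -0.001, 0.894]
contact_force: [0.4, -0.5, 1.0]
opening: 0.0258
grasp_force: 0.0
```

```bash
python3 -m handwheel '[{"claw":-0.6,"x":0,"y":0,"z":0,"ax":0,"ay":0,"az":-1},{"claw":-0.6,"x":0,"y":0,"z":0,"ax":0,"ay":0,"az":-1},{"claw":-0.6,"x":0,"y":0,"z":0,"ax":0,"ay":0,"az":-1},{"claw":-0.6,"x":0,"y":0,"z":0,"ax":0,"ay":0,"az":-1},{"claw":-0.6,"x":0,"y":0,"z":0,"ax":0,"ay":0,"az":-1}]'
python3 -m handwheel '[{"claw":-0.6,"x":0,"y":0,"z":0,"ax":0,"ay":0,"az":-1},{"claw":-0.6,"x":0,"y":0,"z":0,"ax":0,"ay":0,"az":-0.4},{"claw":-0.6,"x":0.8,"y":0.9,"z":0,"ax":0,"ay":0,"az":0},{"claw":-0.6,"x":0.8,"y":0.9,"z":0,"ax":0,"ay":0,"az":0},{"claw":-0.6,"x":0.8,"y":0.9,"z":0,"ax":0,"ay":0,"az":0}]'
python3 -m handwheel '[{"claw":-0.6,"x":0.8,"y":0.9,"z":0,"ax":0,"ay":0,"az":0},{"claw":-0.6,"x":0.8,"y":0.9,"z":0,"ax":0,"ay":0,"az":0},{"claw":-0.6,"x":0.8,"y":0.9,"z":0,"ax":0,"ay":0,"az":0},{"claw":-0.6,"x":0.8,"y":0.9,"z":0,"ax":0,"ay":0,"az":0},{"claw":-0.6,"x":0.8,"y":0.9,"z":0,"ax":0,"ay":0,"az":0}]'
python3 -m handwheel '[{"claw":-0.6,"x":0.8,"y":0.9,"z":0.5,"ax":0,"ay":0,"az":0},{"claw":-0.6,"x":0.8,"y":0.9,"z":0.5,"ax":0,"ay":0,"az":0},{"claw":-0.6,"x":0.8,"y":0.9,"z":0.5,"ax":0,"ay":0,"az":0},{"claw":-0.6,"x":0.8,"y":0.9,"z":0.5,"ax":0,"ay":0,"az":0},{"claw":-0.6,"x":0,"y":0,"z":0,"ax":0,"ay":0,"az":0}]'
```

```text
time_s: 0.93
tool_pos: [0.1872, -0.4901, 0.2306]
eef_rot: [-3.141, -0.001, 1.417]
contact_force: [-0.3, -0.0, 0.5]
opening: 0.0172
grasp_force: 0.0
time_s: 1.35
tool_pos: [0.2694, -0.4186, 0.2305]
eef_rot: [-3.141, -0.001, 1.556]
contact_force: [0.8, -0.6, 1.0]
opening: 0.0169
grasp_force: 0.0
time_s: 1.77
tool_pos: [0.4065, -0.2995, 0.2308]
eef_rot: [-3.141, -0.001, 1.559]
contact_force: [0.4, -0.4, -0.3]
opening: 0.0169
grasp_force: 0.0
time_s: 2.18
tool_pos: [0.5164, -0.2007, 0.1663]
eef_rot: [-3.137, -0.006, 1.565]
contact_force: [-1.1, -0.2, -1.5]
opening: 0.017
grasp_force: 0.0
```

```bash
python3 -m handwheel '[{"claw":-0.6,"x":0.3,"y":0.3,"z":0.2,"ax":0,"ay":0,"az":0},{"claw":-0.6,"x":0.3,"y":0,"z":0.2,"ax":0,"ay":0,"az":0},{"claw":-0.6,"x":0,"y":0,"z":0,"ax":0,"ay":0,"az":0},{"claw":-0.6,"x":0,"y":0,"z":0,"ax":0,"ay":0,"az":0}]'
python3 - <<'E'
from rig import bot
from h import *
np.set_printoptions(precision=4,suppress=True)
c=bot.get_calibration('wrist');p,d=bot.grab_frame('wrist');cv2.imwrite('pics/w1.png',p[:,:,::-1])
def proj(P):
    q=np.linalg.inv(c['cam_to_world'])@np.r_[P,1];K=c['K'];return np.array([K[0,2]+K[0,0]*q[0]/-q[2],K[1,2]-K[1,1]*q[1]/-q[2]])
print(bot.read_state()['tool_pos'])
for n,P in(('red',(.596,-.2215,.008)),('blue',(.5245,-.138,.008)),('white',(.4417,-.2125,.008)),('or',(.6,-.045,.038)),('teal',(.4435,-.045,.038)),('tip',bot.read_state()['tool_pos'])):
    u=proj(P);print(n,u)
    if n in T and 0<u[0]<640 and 0<u[1]<480:
        x,s=blob(p,u,T[n],80);print(x,s,atz(c,x,.007),depthpt(c,d,x+6))
E
```

```text
time_s: 2.52
tool_pos: [0.5232, -0.1886, 0.1591]
eef_rot: [-3.141, -0.0, 1.558]
contact_force: [-0.3, 0.6, 0.2]
opening: 0.0171
grasp_force: 0.0
[ 0.5235 -0.1891  0.1597]
red [401.002 250.048]
[400.0271 249.6413] 1143 [ 0.5953 -0.2215  0.007 ] [ 0.6012 -0.2274  0.007 ]
blue [321.2515 157.3857]
[320.3164 157.8877] 1416 [ 0.5237 -0.1385  0.007 ] [ 0.5287 -0.1432  0.0098]
white [230.3479 242.625 ]
[229.9684 242.6706] 1172 [ 0.4411 -0.2129  0.007 ] [ 0.4465 -0.2181  0.0088]
or [432.8206  18.8656]
teal [199.1396  22.1904]
tip [321.4856 303.0065]
```

View pics/w1.png

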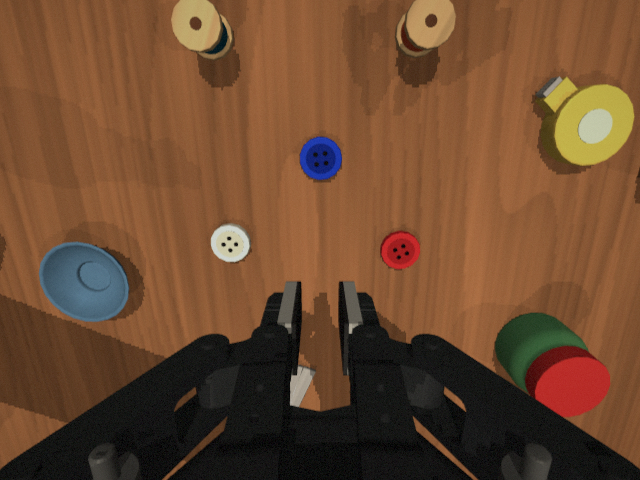

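The wrist view shows blue (320,158), white (230,243) and red (400,250). They agree with the earlier positions to about 1 mm, and the fingers are lined up behind blue. Next I go down.

```bash
python3 -m handwheel '[{"claw":-0.6,"x":0,"y":0,"z":1,"ax":0,"ay":0,"az":0},{"claw":-0.6,"x":0,"y":0,"z":1,"ax":0,"ay":0,"az":0},{"claw":-0.6,"x":0,"y":0,"z":1,"ax":0,"ay":0,"az":0},{"claw":-0.6,"x":0,"y":0,"z":1,"ax":0,"ay":0,"az":0},{"claw":-0.6,"x":0,"y":0,"z":0.8,"ax":0,"ay":0,"az":0}]'
python3 -m handwheel '[{"claw":-0.6,"x":0,"y":0,"z":0.25,"ax":0,"ay":0,"az":0},{"claw":-0.6,"x":0,"y":0,"z":0,"ax":0,"ay":0,"az":0}]'
python3 - <<'E'
from rig import bot
from h import *
c=bot.get_calibration('wrist');s=bot.read_state();tp=s['tool_pos'];p,d=bot.grab_frame('wrist');print(tp,s['contact_force'])
# lateral extent of gripper by height above tips
vv,uu=np.mgrid[0:480,0:640];K=c['K'];D=d
X=np.stack([(uu-K[0,2])/K[0,0]*D,-(vv-K[1,2])/K[1,1]*D,-D],-1)@c['cam_to_world'][:3,:3].T+c['cam_to_world'][:3,3]
rel=X-tp;m=(D>0)&(vv>270)
for h in np.arange(0.0,.1,.01):
    k=m&(X[...,2]>h+.003)&(X[...,2]<h+.013)&(abs(rel[...,0])<.09)&(rel[...,1]<.03)
    if k.sum():print(round(h,3),k.sum(),np.percentile(rel[k][:,0],[1,99]).round(3),np.percentile(rel[k][:,1],[1,99]).round(3))
E
```

```text
time_s: 2.98
tool_pos: [0.523, -0.1895, 0.014]
eef_rot: [-3.141, 0.0, 1.557]
contact_force: [-0.0, -0.7, -0.7]
opening: 0.0173
grasp_force: 0.0
time_s: 3.15
tool_pos: [0.5215, -0.1884, 0.0056]
eef_rot: [-3.137, -0.002, 1.557]
contact_force: [-0.8, 0.5, -0.2]
opening: 0.0169
grasp_force: 0.0
[ 0.52153202 -0.18839432  0.00562981] [-0.81462028  0.50632305 -0.16191931]
0.0 4305 [-0.09   0.089] [-0.038  0.012]
0.01 819 [-0.022  0.021] [-0.008  0.013]
0.02 1015 [-0.022  0.021] [-0.009  0.013]
0.03 1301 [-0.022  0.021] [-0.01   0.013]
0.04 2107 [-0.036  0.037] [-0.007  0.015]
0.05 7995 [-0.043  0.043] [-0.01   0.015]
0.06 6644 [-0.048  0.048] [-0.011  0.018]
0.07 12468 [-0.054  0.054] [-0.011  0.019]
0.08 16370 [-0.06  0.06] [-0.004  0.019]
0.09 13930 [-0.062  0.062] [0.007 0.021]
```

```bash
python3 -m handwheel '[{"claw":-0.6,"x":0,"y":0,"z":0.17,"ax":0,"ay":0,"az":0},{"claw":-0.6,"x":0.2,"y":0.03,"z":0,"ax":0,"ay":0,"az":0},{"claw":-0.6,"x":0.3,"y":0,"z":0,"ax":0,"ay":0,"az":0},{"claw":-0.6,"x":0.3,"y":0,"z":0,"ax":0,"ay":0,"az":0},{"claw":-0.6,"x":0.3,"y":0,"z":0,"ax":0,"ay":0,"az":0}]'
python3 -m handwheel '[{"claw":-0.6,"x":0.3,"y":0,"z":0,"ax":0,"ay":0,"az":0},{"claw":-0.6,"x":0.3,"y":0,"z":0,"ax":0,"ay":0,"az":0},{"claw":-0.6,"x":0.3,"y":0,"z":0,"ax":0,"ay":0,"az":0},{"claw":-0.6,"x":0,"y":0,"z":0,"ax":0,"ay":0,"az":0}]'
cat > look.py <<'E'
import sys
from rig import bot
from h import *
np.set_printoptions(precision=4,suppress=True)
def look(save=None):
    s=bot.read_state();c=bot.get_calibration('top');p,d=bot.grab_frame('top')
    print(s['time_s'],s['tool_pos'],s['contact_force'])
    if save:cv2.imwrite(save,p[:,:,::-1])
    h=cv2.cvtColor(p,cv2.COLOR_RGB2HSV).astype(int)
    for n in T:
        m=T[n](h).astype(np.uint8);m[:160]=0;m[355:]=0;m[:,:95]=0;m[:,430:]=0
        m=cv2.morphologyEx(m,cv2.MORPH_CLOSE,np.ones((5,5)))
        N,l,st,ce=cv2.connectedComponentsWithStats(m)
        if N>1:
            k=1+np.argmax(st[1:,4]);q=atz(c,ce[k],.007)[:2]-[.5197,.1995]
            print(n,st[k,4],(q+[.5197,.1995]),'tray',q@[.334,.943],q@[-.943,.334])
look(*sys.argv[1:])
E
python3 look.py
```

```text
time_s: 3.62
tool_pos: [0.526, -0.1547, 0.0038]
eef_rot: [3.14, 0.001, 1.559]
contact_force: [-0.6, 0.1, 1.0]
opening: 0.017
grasp_force: 0.2
time_s: 3.95
tool_pos: [0.5254, -0.1263, 0.0026]
eef_rot: [-3.141, -0.001, 1.561]
contact_force: [0.2, -0.1, 1.6]
opening: 0.0171
grasp_force: 0.0
3.95 [ 0.5254 -0.1263  0.0026] [ 0.2175 -0.1218  1.6214]
red 301 [ 0.5959 -0.2214] tray -0.3714224889324604 -0.21241163479474795
white 954 [ 0.6796 -0.1128] tray -0.24107374667457243 -0.2551243906020618
```

```bash
cat > wl.py <<'E'
import sys
from rig import bot
from h import *
np.set_printoptions(precision=4,suppress=True)
n=sys.argv[1]
s=bot.read_state();c=bot.get_calibration('wrist');p,d=bot.grab_frame('wrist');y=s['eef_rot'][2]
if len(sys.argv)>2:cv2.imwrite(sys.argv[2],p[:,:,::-1])
h=cv2.cvtColor(p,cv2.COLOR_RGB2HSV).astype(int)
m=T[n](h).astype(np.uint8);m=cv2.morphologyEx(m,cv2.MORPH_CLOSE,np.ones((7,7)))
N,l,st,ce=cv2.connectedComponentsWithStats(m)
for k in range(1,N):
    if st[k,4]>500:
        P=atz(c,ce[k],.007);r=(P-s['tool_pos'])[:2]
        print(n,ce[k],st[k],P,'fwd',r@[np.cos(y),np.sin(y)],'side',r@[np.sin(y),-np.cos(y)])
E
python3 wl.py blue pics/w2.png
```

```text
blue [320.2483 241.5473] [ 279  201   83   81 5240] [ 0.5254 -0.0963  0.007 ] fwd 0.0309169727189869 side -0.000343541636803231
```

View pics/w2.png

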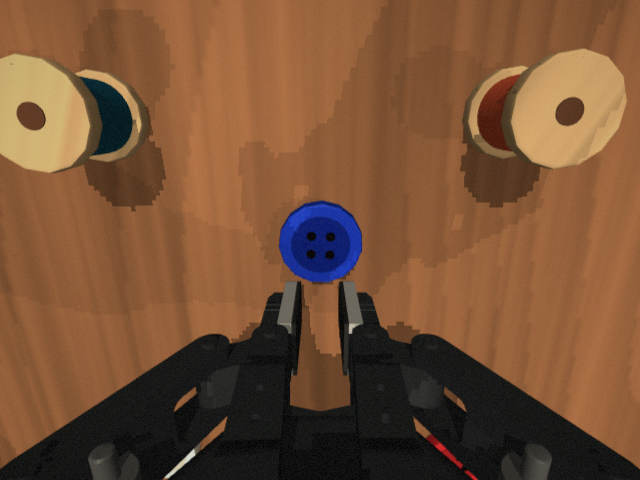

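The wrist view shows blue at (320,242), centred and touching between the fingertips, about 29 mm ahead of the TCP. The spools, at (45,112) and (550,110), are well clear on both sides. I continue.

```bash
python3 -m handwheel '[{"claw":-0.6,"x":0.3,"y":0,"z":0,"ax":0,"ay":0,"az":0},{"claw":-0.6,"x":0.4,"y":0,"z":0,"ax":0,"ay":0,"az":0},{"claw":-0.6,"x":0.4,"y":0,"z":0,"ax":0,"ay":0,"az":0},{"claw":-0.6,"x":0.4,"y":0,"z":0,"ax":0,"ay":0,"az":0},{"claw":-0.6,"x":0.4,"y":0,"z":0,"ax":0,"ay":0,"az":0}]'
python3 -m handwheel '[{"claw":-0.6,"x":0.4,"y":0,"z":0,"ax":0,"ay":0,"az":0},{"claw":-0.6,"x":0.4,"y":0,"z":0,"ax":0,"ay":0,"az":0},{"claw":-0.6,"x":0.4,"y":0,"z":0,"ax":0,"ay":0,"az":0},{"claw":-0.6,"x":0.4,"y":0,"z":0,"ax":0,"ay":0,"az":0},{"claw":-0.6,"x":0.4,"y":0,"z":0,"ax":0,"ay":0,"az":0}]'
python3 wl.py blue
python3 -m handwheel '[{"claw":-0.6,"x":0.4,"y":0,"z":0,"ax":0,"ay":0,"az":0},{"claw":-0.6,"x":0.4,"y":0,"z":0,"ax":0,"ay":0,"az":0},{"claw":-0.6,"x":0.4,"y":0,"z":0,"ax":0,"ay":0,"az":0},{"claw":-0.6,"x":0.4,"y":0,"z":0,"ax":0,"ay":0,"az":0},{"claw":-0.6,"x":0.4,"y":0,"z":0,"ax":0,"ay":0,"az":0}]'
python3 wl.py blue
```

```text
time_s: 4.47
tool_pos: [0.5262, -0.0701, 0.0026]
eef_rot: [-3.141, -0.0, 1.559]
contact_force: [0.1, 0.5, -0.6]
opening: 0.0168
grasp_force: 0.1
time_s: 4.88
tool_pos: [0.527, -0.0102, 0.0027]
eef_rot: [3.142, -0.0, 1.559]
contact_force: [0.1, 0.1, 0.2]
opening: 0.0171
grasp_force: 0.0
blue [319.5916 245.4817] [ 279  205   82   81 5184] [0.5267 0.0189 0.007 ] fwd 0.029068396517730452 side -0.0006412631986882423
time_s: 5.35
tool_pos: [0.5278, 0.0496, 0.0027]
eef_rot: [-3.142, -0.0, 1.559]
contact_force: [0.7, 0.4, -0.7]
opening: 0.0169
grasp_force: 0.1
blue [319.58   245.5486] [ 279  205   82   81 5190] [0.5275 0.0787 0.007 ] fwd 0.029055784073971535 side -0.0006365106601275652
```

```bash
python3 -m handwheel '[{"claw":-0.6,"x":0.4,"y":0,"z":0,"ax":0,"ay":0,"az":0},{"claw":-0.6,"x":0.4,"y":0,"z":0,"ax":0,"ay":0,"az":0},{"claw":-0.6,"x":0.4,"y":0,"z":0,"ax":0,"ay":0,"az":0},{"claw":-0.6,"x":0.4,"y":0,"z":0,"ax":0,"ay":0,"az":0},{"claw":-0.6,"x":0.4,"y":0,"z":0,"ax":0,"ay":0,"az":0}]'
python3 -m handwheel '[{"claw":-0.6,"x":0.4,"y":0,"z":0,"ax":0,"ay":0,"az":0},{"claw":-0.6,"x":0.4,"y":0,"z":0,"ax":0,"ay":0,"az":0},{"claw":-0.6,"x":0.4,"y":0,"z":0,"ax":0,"ay":0,"az":0},{"claw":-0.6,"x":0.4,"y":0,"z":0,"ax":0,"ay":0,"az":0},{"claw":-0.6,"x":0.4,"y":0,"z":0,"ax":0,"ay":0,"az":0}]'
python3 wl.py blue
python3 -m handwheel '[{"claw":-0.6,"x":0.4,"y":0,"z":0,"ax":0,"ay":0,"az":0},{"claw":-0.6,"x":0.3,"y":0,"z":0,"ax":0,"ay":0,"az":0},{"claw":-0.6,"x":0.15,"y":0,"z":0,"ax":0,"ay":0,"az":0},{"claw":-0.6,"x":0,"y":0,"z":0,"ax":0,"ay":0,"az":0}]'
python3 wl.py blue
```

```text
time_s: 5.82
tool_pos: [0.5285, 0.1097, 0.0027]
eef_rot: [-3.142, -0.0, 1.559]
contact_force: [0.2, -0.1, -0.3]
opening: 0.0174
grasp_force: 0.1
time_s: 6.23
tool_pos: [0.5292, 0.1697, 0.0027]
eef_rot: [3.142, 0.0, 1.559]
contact_force: [-0.1, 0.4, -0.9]
opening: 0.0174
grasp_force: 0.1
blue [319.5337 245.4471] [ 278  204   83   83 5319] [0.5289 0.1988 0.007 ] fwd 0.0291155373168362 side -0.000658628131111746
time_s: 6.62
tool_pos: [0.5296, 0.195, 0.0027]
eef_rot: [3.141, -0.0, 1.56]
contact_force: [0.4, 0.0, 0.9]
opening: 0.017
grasp_force: 0.0
blue [319.6562 243.4096] [ 278  202   84   83 5344] [0.5293 0.225  0.007 ] fwd 0.030012688580740764 side -0.0006275183823787945
```

```bash
python3 -m handwheel '[{"claw":-0.6,"x":-0.4,"y":0,"z":0,"ax":0,"ay":0,"az":0},{"claw":-0.6,"x":-0.6,"y":0,"z":0,"ax":0,"ay":0,"az":0},{"claw":-0.6,"x":0,"y":0,"z":-0.8,"ax":0,"ay":0,"az":0.3},{"claw":-0.6,"x":0,"y":0,"z":-1,"ax":0,"ay":0,"az":1},{"claw":-0.6,"x":0,"y":0,"z":-1,"ax":0,"ay":0,"az":1}]'
python3 -m handwheel '[{"claw":-0.6,"x":0,"y":0,"z":-0.5,"ax":0,"ay":0,"az":1},{"claw":-0.6,"x":-0.95,"y":0.11,"z":0,"ax":0,"ay":0,"az":0},{"claw":-0.6,"x":-0.95,"y":0.11,"z":0,"ax":0,"ay":0,"az":0},{"claw":-0.6,"x":-0.95,"y":0.11,"z":0,"ax":0,"ay":0,"az":0},{"claw":-0.6,"x":-0.95,"y":0.11,"z":0,"ax":0,"ay":0,"az":0}]'
python3 -m handwheel '[{"claw":-0.6,"x":-0.95,"y":0.11,"z":0,"ax":0,"ay":0,"az":0},{"claw":-0.6,"x":-0.95,"y":0.11,"z":0,"ax":0,"ay":0,"az":0},{"claw":-0.6,"x":-0.95,"y":0.11,"z":0,"ax":0,"ay":0,"az":0},{"claw":-0.6,"x":-0.95,"y":0.11,"z":0,"ax":0,"ay":0,"az":0},{"claw":-0.6,"x":-0.95,"y":0.11,"z":0,"ax":0,"ay":0,"az":0}]'
python3 -m handwheel '[{"claw":-0.6,"x":-0.95,"y":0.11,"z":0,"ax":0,"ay":0,"az":0},{"claw":-0.6,"x":-0.95,"y":0.11,"z":0,"ax":0,"ay":0,"az":0},{"claw":-0.6,"x":-0.95,"y":0.11,"z":0,"ax":0,"ay":0,"az":0},{"claw":-0.6,"x":-0.95,"y":0.11,"z":0,"ax":0,"ay":0,"az":0},{"claw":-0.6,"x":0,"y":0,"z":0,"ax":0,"ay":0,"az":0}]'
python3 -m handwheel '[{"claw":-0.6,"x":0,"y":0,"z":0,"ax":0,"ay":0,"az":0},{"claw":-0.6,"x":0,"y":0,"z":0,"ax":0,"ay":0,"az":0}]'
python3 wl.py white
```

```text
time_s: 7.08
tool_pos: [0.5278, 0.1617, 0.0863]
eef_rot: [-3.139, 0.002, 1.31]
contact_force: [1.6, 0.5, 0.5]
opening: 0.0168
grasp_force: 0.0
time_s: 7.5
tool_pos: [0.501, 0.0501, 0.1019]
eef_rot: [3.141, 0.001, 1.212]
contact_force: [1.1, -0.8, 0.4]
opening: 0.0171
grasp_force: 0.0
time_s: 7.92
tool_pos: [0.4659, -0.0892, 0.1017]
eef_rot: [3.141, 0.001, 1.212]
contact_force: [0.6, -0.3, -0.3]
opening: 0.0173
grasp_force: 0.0
time_s: 8.33
tool_pos: [0.4377, -0.2036, 0.1018]
eef_rot: [3.141, 0.004, 1.206]
contact_force: [-0.6, -0.5, -0.2]
opening: 0.0172
grasp_force: 0.0
time_s: 8.5
tool_pos: [0.4389, -0.1985, 0.1016]
eef_rot: [-3.141, -0.0, 1.211]
contact_force: [-0.2, 0.3, 0.3]
opening: 0.0173
grasp_force: 0.0
white [330.5274 252.3171] [ 307  229   48   47 1750] [ 0.4411 -0.2127  0.007 ] fwd -0.012574770752361148 side 0.007051851460886524
```

```bash
python3 -m handwheel '[{"claw":-0.6,"x":-1,"y":0.12,"z":0,"ax":0,"ay":0,"az":0},{"claw":-0.6,"x":-1,"y":0.12,"z":0,"ax":0,"ay":0,"az":0},{"claw":-0.6,"x":0,"y":0,"z":1,"ax":0,"ay":0,"az":0},{"claw":-0.6,"x":0,"y":0,"z":1,"ax":0,"ay":0,"az":0},{"claw":-0.6,"x":0,"y":0,"z":0.9,"ax":0,"ay":0,"az":0}]'
python3 -m handwheel '[{"claw":-0.6,"x":0,"y":0,"z":0.4,"ax":0,"ay":0,"az":0},{"claw":-0.6,"x":0,"y":0,"z":0,"ax":0,"ay":0,"az":0}]'
python3 wl.py white
```

```text
time_s: 8.97
tool_pos: [0.4258, -0.2565, 0.014]
eef_rot: [3.141, 0.0, 1.214]
contact_force: [0.2, 0.3, 0.1]
opening: 0.0171
grasp_force: 0.0
time_s: 9.13
tool_pos: [0.4244, -0.2549, 0.0018]
eef_rot: [-3.138, -0.001, 1.215]
contact_force: [-0.2, -0.3, 0.1]
opening: 0.0169
grasp_force: 0.0
white [324.2166 208.2065] [ 281  166   87   86 5462] [ 0.441  -0.2128  0.007 ] fwd 0.0453154504719497 side 0.0009437480105195702
```

```bash
python3 -m handwheel '[{"claw":-0.6,"x":0.3,"y":0.03,"z":0,"ax":0,"ay":0,"az":0},{"claw":-0.6,"x":0.3,"y":0,"z":0,"ax":0,"ay":0,"az":0},{"claw":-0.6,"x":0.3,"y":0,"z":0,"ax":0,"ay":0,"az":0},{"claw":-0.6,"x":0.4,"y":0,"z":0,"ax":0,"ay":0,"az":0},{"claw":-0.6,"x":0.4,"y":0,"z":0,"ax":0,"ay":0,"az":0}]'
python3 -m handwheel '[{"claw":-0.6,"x":0.4,"y":0,"z":0,"ax":0,"ay":0,"az":0},{"claw":-0.6,"x":0.4,"y":0,"z":0,"ax":0,"ay":0,"az":0},{"claw":-0.6,"x":0.4,"y":0,"z":0,"ax":0,"ay":0,"az":0},{"claw":-0.6,"x":0.4,"y":0,"z":0,"ax":0,"ay":0,"az":0},{"claw":-0.6,"x":0.4,"y":0,"z":0,"ax":0,"ay":0,"az":0}]'
python3 wl.py white
python3 -m handwheel '[{"claw":-0.6,"x":0.4,"y":0,"z":0,"ax":0,"ay":0,"az":0},{"claw":-0.6,"x":0.4,"y":0,"z":0,"ax":0,"ay":0,"az":0},{"claw":-0.6,"x":0.4,"y":0,"z":0,"ax":0,"ay":0,"az":0},{"claw":-0.6,"x":0.4,"y":0,"z":0,"ax":0,"ay":0,"az":0},{"claw":-0.6,"x":0.4,"y":0,"z":0,"ax":0,"ay":0,"az":0}]'
python3 -m handwheel '[{"claw":-0.6,"x":0.4,"y":0,"z":0,"ax":0,"ay":0,"az":0},{"claw":-0.6,"x":0.4,"y":0,"z":0,"ax":0,"ay":0,"az":0},{"claw":-0.6,"x":0.4,"y":0,"z":0,"ax":0,"ay":0,"az":0},{"claw":-0.6,"x":0.4,"y":0,"z":0,"ax":0,"ay":0,"az":0},{"claw":-0.6,"x":0.4,"y":0,"z":0,"ax":0,"ay":0,"az":0}]'
python3 wl.py white
```

```text
time_s: 9.6
tool_pos: [0.4447, -0.2081, 0.0031]
eef_rot: [3.141, 0.0, 1.214]
contact_force: [0.1, -0.0, 0.5]
opening: 0.0173
grasp_force: 0.2
time_s: 10.02
tool_pos: [0.4655, -0.152, 0.0027]
eef_rot: [3.142, 0.0, 1.213]
contact_force: [-1.2, -0.1, 0.2]
opening: 0.0169
grasp_force: 0.3
white [319.7477 245.9227] [ 279  206   83   81 5086] [ 0.4747 -0.1248  0.007 ] fwd 0.02861354708151263 side -0.000892049349771695
time_s: 10.48
tool_pos: [0.4864, -0.0958, 0.0026]
eef_rot: [-3.141, -0.0, 1.213]
contact_force: [-0.5, 0.5, 0.0]
opening: 0.0169
grasp_force: 0.0
time_s: 10.9
tool_pos: [0.5075, -0.0396, 0.0027]
eef_rot: [-3.142, -0.0, 1.213]
contact_force: [-0.1, -0.1, -0.3]
opening: 0.0169
grasp_force: 0.0
white [319.6526 245.6538] [ 279  206   83   81 5104] [ 0.5167 -0.0124  0.007 ] fwd 0.02874488438751098 side -0.0009191997607429078
```

```bash
python3 -m handwheel '[{"claw":-0.6,"x":0.4,"y":0.02,"z":0,"ax":0,"ay":0,"az":-0.3},{"claw":-0.6,"x":0.4,"y":0.02,"z":0,"ax":0,"ay":0,"az":-0.3},{"claw":-0.6,"x":0.4,"y":0.02,"z":0,"ax":0,"ay":0,"az":-0.3},{"claw":-0.6,"x":0.4,"y":0.02,"z":0,"ax":0,"ay":0,"az":-0.3},{"claw":-0.6,"x":0.4,"y":0.02,"z":0,"ax":0,"ay":0,"az":-0.3}]'
python3 -m handwheel '[{"claw":-0.6,"x":0.4,"y":0,"z":0,"ax":0,"ay":0,"az":0},{"claw":-0.6,"x":0.4,"y":0,"z":0,"ax":0,"ay":0,"az":0}]'
python3 wl.py white
```

```text
time_s: 11.37
tool_pos: [0.5278, 0.0168, 0.0027]
eef_rot: [3.142, -0.0, 1.373]
contact_force: [-1.0, -0.5, -1.2]
opening: 0.017
grasp_force: 0.1
time_s: 11.53
tool_pos: [0.5324, 0.0404, 0.0027]
eef_rot: [-3.141, -0.0, 1.37]
contact_force: [0.1, -0.5, 1.1]
opening: 0.0169
grasp_force: 0.1
white [319.698  245.6178] [ 279  206   83   81 5089] [0.5374 0.0689 0.007 ] fwd 0.028921657562079886 side -0.000771717919297763
```

```bash
python3 -m handwheel '[{"claw":-0.6,"x":0.4,"y":-0.01,"z":0,"ax":0,"ay":0,"az":0},{"claw":-0.6,"x":0.4,"y":-0.01,"z":0,"ax":0,"ay":0,"az":0},{"claw":-0.6,"x":0.4,"y":-0.01,"z":0,"ax":0,"ay":0,"az":0},{"claw":-0.6,"x":0.4,"y":-0.01,"z":0,"ax":0,"ay":0,"az":0},{"claw":-0.6,"x":0.4,"y":-0.01,"z":0,"ax":0,"ay":0,"az":0}]'
python3 -m handwheel '[{"claw":-0.6,"x":0.4,"y":0,"z":0,"ax":0,"ay":0,"az":0},{"claw":-0.6,"x":0.4,"y":0,"z":0,"ax":0,"ay":0,"az":0},{"claw":-0.6,"x":0.4,"y":0,"z":0,"ax":0,"ay":0,"az":0},{"claw":-0.6,"x":0.3,"y":0,"z":0,"ax":0,"ay":0,"az":0},{"claw":-0.6,"x":0.15,"y":0,"z":0,"ax":0,"ay":0,"az":0}]'
python3 wl.py white
```

```text
time_s: 12.0
tool_pos: [0.5428, 0.0995, 0.0027]
eef_rot: [-3.142, -0.0, 1.37]
contact_force: [-0.3, 0.7, -0.0]
opening: 0.0173
grasp_force: 0.1
time_s: 12.42
tool_pos: [0.5528, 0.1483, 0.0027]
eef_rot: [3.141, -0.0, 1.371]
contact_force: [-1.4, -0.3, 0.9]
opening: 0.017
grasp_force: 0.1
white [319.6344 256.4258] [ 278  205   85  129 6491] [0.5568 0.172  0.007 ] fwd 0.02394665541983397 side -0.0007959567358502834
```

```bash
python3 -m handwheel '[{"claw":-0.6,"x":-0.4,"y":0,"z":0,"ax":0,"ay":0,"az":0},{"claw":-0.6,"x":-0.6,"y":0,"z":0,"ax":0,"ay":0,"az":0},{"claw":-0.6,"x":0,"y":0,"z":-0.8,"ax":0,"ay":0,"az":-0.6},{"claw":-0.6,"x":0,"y":0,"z":-1,"ax":0,"ay":0,"az":-1},{"claw":-0.6,"x":0,"y":0,"z":-1,"ax":0,"ay":0,"az":-1}]'
python3 -m handwheel '[{"claw":-0.6,"x":0,"y":0,"z":-0.5,"ax":0,"ay":0,"az":-1},{"claw":-0.6,"x":0,"y":0,"z":0,"ax":0,"ay":0,"az":-1},{"claw":-0.6,"x":-1,"y":-0.12,"z":0,"ax":0,"ay":0,"az":0},{"claw":-0.6,"x":-1,"y":-0.12,"z":0,"ax":0,"ay":0,"az":0},{"claw":-0.6,"x":-1,"y":-0.12,"z":0,"ax":0,"ay":0,"az":0}]'
python3 -m handwheel '[{"claw":-0.6,"x":-1,"y":-0.12,"z":0,"ax":0,"ay":0,"az":0},{"claw":-0.6,"x":-1,"y":-0.12,"z":0,"ax":0,"ay":0,"az":0},{"claw":-0.6,"x":-1,"y":-0.12,"z":0,"ax":0,"ay":0,"az":0},{"claw":-0.6,"x":-1,"y":-0.12,"z":0,"ax":0,"ay":0,"az":0},{"claw":-0.6,"x":-1,"y":-0.12,"z":0,"ax":0,"ay":0,"az":0}]'
python3 -m handwheel '[{"claw":-0.6,"x":-1,"y":-0.12,"z":0,"ax":0,"ay":0,"az":0},{"claw":-0.6,"x":-1,"y":-0.12,"z":0,"ax":0,"ay":0,"az":0},{"claw":-0.6,"x":-1,"y":-0.12,"z":0,"ax":0,"ay":0,"az":0},{"claw":-0.6,"x":-1,"y":-0.12,"z":0,"ax":0,"ay":0,"az":0},{"claw":-0.6,"x":0,"y":0,"z":0,"ax":0,"ay":0,"az":0}]'
python3 -m handwheel '[{"claw":-0.6,"x":-0.8,"y":0,"z":0,"ax":0,"ay":0,"az":0},{"claw":-0.6,"x":0,"y":0,"z":0,"ax":0,"ay":0,"az":0},{"claw":-0.6,"x":0,"y":0,"z":0,"ax":0,"ay":0,"az":0}]'
python3 wl.py red; python3 look.py
```

```text
time_s: 12.88
tool_pos: [0.5448, 0.1154, 0.0862]
eef_rot: [-3.138, 0.001, 1.645]
contact_force: [1.6, -0.4, 0.4]
opening: 0.0171
grasp_force: 0.0
time_s: 13.3
tool_pos: [0.5608, 0.0259, 0.102]
eef_rot: [-3.142, 0.001, 1.852]
contact_force: [0.4, 0.4, -0.8]
opening: 0.017
grasp_force: 0.0
time_s: 13.72
tool_pos: [0.5845, -0.1241, 0.1017]
eef_rot: [-3.141, 0.0, 1.85]
contact_force: [0.8, 0.1, 0.5]
opening: 0.0172
grasp_force: 0.0
time_s: 14.13
tool_pos: [0.6039, -0.2479, 0.1012]
eef_rot: [-3.14, 0.004, 1.845]
contact_force: [-0.4, 0.4, -0.5]
opening: 0.0171
grasp_force: 0.0
time_s: 14.38
tool_pos: [0.6104, -0.2652, 0.1012]
eef_rot: [-3.141, -0.001, 1.849]
contact_force: [0.6, -0.4, 0.2]
opening: 0.0169
grasp_force: 0.0
red [316.5    173.4991] [ 291  148   52   52 2112] [ 0.5955 -0.2221  0.007 ] fwd 0.04555441719239948 side -0.0025187491677167986
red [504.7244 371.9042] [477 359  49  34 595] [ 0.7896 -0.3365  0.007 ] fwd -0.11779337475602038 side 0.1527014103586122
14.4333 [ 0.6106 -0.2642  0.1015] [-0.4689  0.6729 -0.3088]
blue 351 [0.5301 0.2246] tray 0.027172969314694772 -0.001369707454169529
white 3080 [ 0.3835 -0.0758] tray -0.30509086362006266 0.03652788327548225
```

```bash
python3 -m handwheel '[{"claw":-0.6,"x":0,"y":-0.06,"z":1,"ax":0,"ay":0,"az":0},{"claw":-0.6,"x":0,"y":0,"z":1,"ax":0,"ay":0,"az":0},{"claw":-0.6,"x":0,"y":0,"z":0.9,"ax":0,"ay":0,"az":0},{"claw":-0.6,"x":0,"y":0,"z":0.4,"ax":0,"ay":0,"az":0},{"claw":-0.6,"x":0,"y":0,"z":0,"ax":0,"ay":0,"az":0}]'
python3 -m handwheel '[{"claw":-0.6,"x":0.3,"y":0,"z":0,"ax":0,"ay":0,"az":0},{"claw":-0.6,"x":0.3,"y":0,"z":0,"ax":0,"ay":0,"az":0},{"claw":-0.6,"x":0.3,"y":0,"z":0,"ax":0,"ay":0,"az":0},{"claw":-0.6,"x":0.4,"y":0,"z":0,"ax":0,"ay":0,"az":0},{"claw":-0.6,"x":0.4,"y":0,"z":0,"ax":0,"ay":0,"az":0}]'
python3 wl.py red
python3 -m handwheel '[{"claw":-0.6,"x":0.4,"y":0,"z":0,"ax":0,"ay":0,"az":0},{"claw":-0.6,"x":0.4,"y":0,"z":0,"ax":0,"ay":0,"az":0},{"claw":-0.6,"x":0.4,"y":0,"z":0,"ax":0,"ay":0,"az":0},{"claw":-0.6,"x":0.4,"y":0,"z":0,"ax":0,"ay":0,"az":0},{"claw":-0.6,"x":0.4,"y":0,"z":0,"ax":0,"ay":0,"az":0}]'
python3 wl.py red pics/w3.png
```

```text
time_s: 14.9
tool_pos: [0.6082, -0.2623, 0.002]
eef_rot: [-3.139, -0.003, 1.853]
contact_force: [-0.3, 0.7, 0.5]
opening: 0.017
grasp_force: 0.0
time_s: 15.32
tool_pos: [0.5956, -0.2136, 0.0032]
eef_rot: [3.141, 0.0, 1.852]
contact_force: [-0.4, -0.3, 1.2]
opening: 0.0171
grasp_force: 0.2
red [319.5656 245.1403] [ 279  205   82   81 4919] [ 0.5871 -0.1857  0.007 ] fwd 0.029193644767905622 side -0.0003314330911737674
time_s: 15.78
tool_pos: [0.5787, -0.1561, 0.0027]
eef_rot: [3.142, -0.0, 1.852]
contact_force: [-0.7, -0.9, 0.3]
opening: 0.0171
grasp_force: 0.1
red [319.5518 245.4053] [ 279  205   83   81 4967] [ 0.5702 -0.1281  0.007 ] fwd 0.029230771201699184 side -0.0003117090797815499
```

View pics/w3.png

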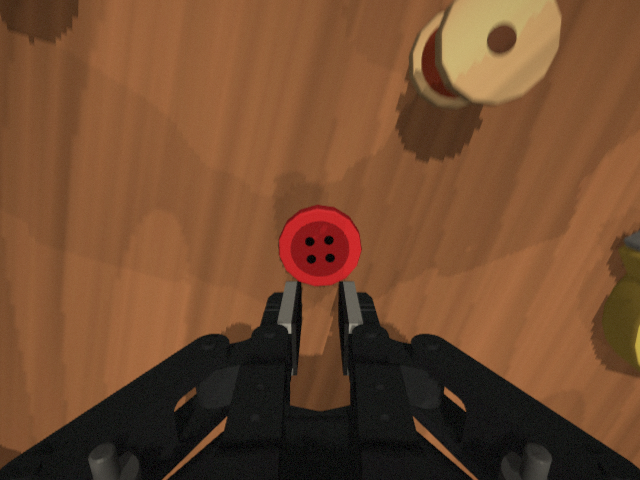

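The wrist view shows red at (320,245), seated in the fingertips. The orange spool, base edge near column 412, is about 15 mm clear of the finger's path. I continue.

```bash
python3 -m handwheel '[{"claw":-0.6,"x":0.4,"y":0,"z":0,"ax":0,"ay":0,"az":0},{"claw":-0.6,"x":0.4,"y":0,"z":0,"ax":0,"ay":0,"az":0},{"claw":-0.6,"x":0.4,"y":0,"z":0,"ax":0,"ay":0,"az":0},{"claw":-0.6,"x":0.4,"y":0,"z":0,"ax":0,"ay":0,"az":0},{"claw":-0.6,"x":0.4,"y":0,"z":0,"ax":0,"ay":0,"az":0}]'
python3 -m handwheel '[{"claw":-0.6,"x":0.4,"y":0,"z":0,"ax":0,"ay":0,"az":0},{"claw":-0.6,"x":0.4,"y":0,"z":0,"ax":0,"ay":0,"az":0},{"claw":-0.6,"x":0.4,"y":0,"z":0,"ax":0,"ay":0,"az":0},{"claw":-0.6,"x":0.4,"y":0,"z":0,"ax":0,"ay":0,"az":0},{"claw":-0.6,"x":0.4,"y":0,"z":0,"ax":0,"ay":0,"az":0}]'
python3 wl.py red
python3 -m handwheel '[{"claw":-0.6,"x":0.4,"y":0,"z":0,"ax":0,"ay":0,"az":0},{"claw":-0.6,"x":0.4,"y":0,"z":0,"ax":0,"ay":0,"az":0},{"claw":-0.6,"x":0.4,"y":0,"z":0,"ax":0,"ay":0,"az":0},{"claw":-0.6,"x":0.4,"y":0,"z":0,"ax":0,"ay":0,"az":0},{"claw":-0.6,"x":0.4,"y":0,"z":0,"ax":0,"ay":0,"az":0}]'
python3 -m handwheel '[{"claw":-0.6,"x":0.4,"y":0,"z":0,"ax":0,"ay":0,"az":0},{"claw":-0.6,"x":0.4,"y":0,"z":0,"ax":0,"ay":0,"az":0},{"claw":-0.6,"x":0.4,"y":0,"z":0,"ax":0,"ay":0,"az":0},{"claw":-0.6,"x":0.4,"y":0,"z":0,"ax":0,"ay":0,"az":0},{"claw":-0.6,"x":0.4,"y":0,"z":0,"ax":0,"ay":0,"az":0}]'
python3 wl.py red
```

```text
time_s: 16.25
tool_pos: [0.562, -0.0985, 0.0027]
eef_rot: [3.142, -0.0, 1.852]
contact_force: [-0.9, 0.4, -0.8]
opening: 0.0175
grasp_force: 0.1
time_s: 16.67
tool_pos: [0.5454, -0.0409, 0.0027]
eef_rot: [3.142, 0.0, 1.852]
contact_force: [0.6, 0.0, -0.1]
opening: 0.0173
grasp_force: 0.1
red [319.6381 245.3136] [ 279  205   83   81 4974] [ 0.537  -0.0128  0.007 ] fwd 0.02930650590091952 side -0.000281151984023217
time_s: 17.13
tool_pos: [0.5287, 0.0167, 0.0027]
eef_rot: [3.142, -0.0, 1.852]
contact_force: [0.2, -0.2, 0.9]
opening: 0.0169
grasp_force: 0.1
time_s: 17.55
tool_pos: [0.5121, 0.0744, 0.0027]
eef_rot: [3.142, 0.0, 1.852]
contact_force: [-0.3, 0.1, -0.3]
opening: 0.0166
grasp_force: 0.1
red [319.5787 245.4354] [ 279  205   83   81 5037] [0.5037 0.1024 0.007 ] fwd 0.029232441704856477 side -0.0003139664105834379
```

```bash
python3 -m handwheel '[{"claw":-0.6,"x":0.4,"y":0,"z":0,"ax":0,"ay":0,"az":0},{"claw":-0.6,"x":0.4,"y":0,"z":0,"ax":0,"ay":0,"az":0},{"claw":-0.6,"x":0.4,"y":0,"z":0,"ax":0,"ay":0,"az":0},{"claw":-0.6,"x":0.4,"y":0,"z":0,"ax":0,"ay":0,"az":0},{"claw":-0.6,"x":0.4,"y":0,"z":0,"ax":0,"ay":0,"az":0}]'
python3 -m handwheel '[{"claw":-0.6,"x":0.4,"y":0,"z":0,"ax":0,"ay":0,"az":0},{"claw":-0.6,"x":0.4,"y":0,"z":0,"ax":0,"ay":0,"az":0},{"claw":-0.6,"x":0.4,"y":0,"z":0,"ax":0,"ay":0,"az":0},{"claw":-0.6,"x":0.2,"y":0,"z":0,"ax":0,"ay":0,"az":0},{"claw":-0.6,"x":0.1,"y":0,"z":0,"ax":0,"ay":0,"az":0}]'
python3 wl.py red
python3 -m handwheel '[{"claw":-0.6,"x":-0.3,"y":0,"z":0,"ax":0,"ay":0,"az":0},{"claw":-0.6,"x":-0.6,"y":0,"z":0,"ax":0,"ay":0,"az":0},{"claw":-0.6,"x":0,"y":0,"z":-0.8,"ax":0,"ay":0,"az":0},{"claw":-0.6,"x":0,"y":0,"z":-1,"ax":0,"ay":0,"az":0},{"claw":-0.6,"x":0,"y":0,"z":-1,"ax":0,"ay":0,"az":0}]'
python3 -m handwheel '[{"claw":-0.6,"x":-1,"y":0,"z":-0.8,"ax":0,"ay":0,"az":0},{"claw":-0.6,"x":-1,"y":0,"z":-0.8,"ax":0,"ay":0,"az":0},{"claw":-0.6,"x":-1,"y":0,"z":-0.5,"ax":0,"ay":0,"az":0},{"claw":-0.6,"x":-1,"y":0,"z":0,"ax":0,"ay":0,"az":0},{"claw":-0.6,"x":-1,"y":0,"z":0,"ax":0,"ay":0,"az":0}]'
python3 -m handwheel '[{"claw":-0.6,"x":-1,"y":0,"z":0,"ax":0,"ay":0,"az":0},{"claw":-0.6,"x":-1,"y":0,"z":0,"ax":0,"ay":0,"az":0},{"claw":-0.6,"x":-1,"y":0,"z":0,"ax":0,"ay":0,"az":0},{"claw":-0.6,"x":0,"y":0,"z":0,"ax":0,"ay":0,"az":0},{"claw":-0.6,"x":0,"y":0,"z":0,"ax":0,"ay":0,"az":0}]'
python3 look.py pics/top1.png
```

```text
time_s: 18.02
tool_pos: [0.4954, 0.132, 0.0027]
eef_rot: [-3.142, -0.0, 1.852]
contact_force: [0.4, 0.3, -0.6]
opening: 0.017
grasp_force: 0.1
time_s: 18.43
tool_pos: [0.483, 0.1752, 0.0027]
eef_rot: [-3.142, 0.0, 1.853]
contact_force: [0.6, -0.2, 0.3]
opening: 0.017
grasp_force: 0.1
red [319.5984 245.5325] [ 279  205   83   82 5055] [0.4745 0.2032 0.007 ] fwd 0.029224355323727306 side -0.0002876977979011609
time_s: 18.9
tool_pos: [0.4901, 0.1463, 0.0864]
eef_rot: [-3.139, 0.0, 1.85]
contact_force: [1.3, -0.1, 0.3]
opening: 0.0172
grasp_force: 0.0
time_s: 19.32
tool_pos: [0.5341, 0.0011, 0.152]
eef_rot: [3.138, 0.002, 1.851]
contact_force: [0.4, -0.0, -0.0]
opening: 0.0171
grasp_force: 0.0
time_s: 19.73
tool_pos: [0.5573, -0.0852, 0.1494]
eef_rot: [-3.141, -0.0, 1.847]
contact_force: [0.4, -0.2, -0.4]
opening: 0.0173
grasp_force: 0.0
19.7333 [ 0.5573 -0.0852  0.1494] [ 0.3732 -0.1684 -0.4476]
white 15172 [0.4476 0.1576] tray -0.06360407927006677 0.0540301199433524
```

View pics/top1.png

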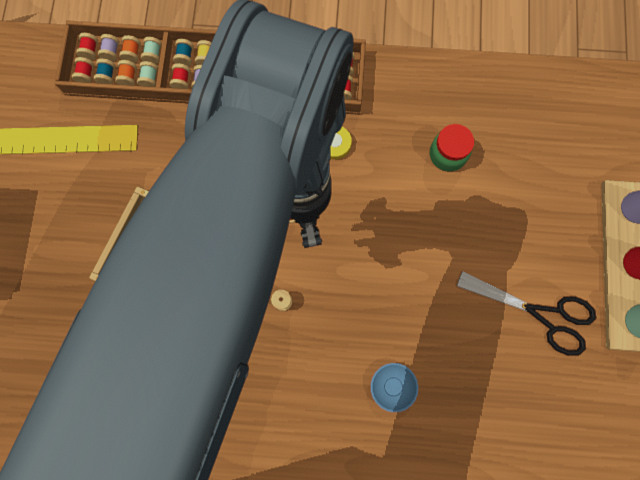

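The arm hides the tray in this view. The teal spool (281,300), dish, scissors and jar have not moved. I'll use the scene camera for the rest.

```bash
python3 -m handwheel '[{"claw":-0.6,"x":-1,"y":0,"z":0,"ax":0,"ay":0,"az":0},{"claw":-0.6,"x":-1,"y":0,"z":0,"ax":0,"ay":0,"az":0},{"claw":-0.6,"x":-1,"y":0,"z":0,"ax":0,"ay":0,"az":0},{"claw":-0.6,"x":-1,"y":0,"z":0,"ax":0,"ay":0,"az":0},{"claw":-0.6,"x":-1,"y":0,"z":0,"ax":0,"ay":0,"az":0}]'
python3 - <<'E'
from rig import bot
from h import *
np.set_printoptions(precision=4,suppress=True)
c=bot.get_calibration('scene');p,d=bot.grab_frame('scene');cv2.imwrite('pics/s1.png',p[:,:,::-1]);Ti=np.linalg.inv(c['cam_to_world']);K=c['K']
for n,P in(('red',(.4745,.2032,.008)),('blue',(.5301,.2246,.008)),('white',(.558,.177,.008))):
    q=Ti@np.r_[P,1];u=(K[0,2]-K[0,0]*q[0]/q[2],K[1,2]+K[1,1]*q[1]/q[2])
    x,s=blob(p,u,T[n],14);P=atz(c,x,.006);r=P[:2]-[.5197,.1995];print(n,u,x,s,P,r@[.334,.943],r@[-.943,.334])
E
```

```text
time_s: 20.2
tool_pos: [0.5991, -0.2265, 0.1499]
eef_rot: [3.142, -0.0, 1.854]
contact_force: [0.3, -0.6, -0.5]
opening: 0.0173
grasp_force: 0.0
red (np.float64(411.9242416441127), np.float64(159.91831082972914)) [411.9545 162.2532] 154 [0.4779 0.1987 0.006 ] -0.01475264298867035 0.03911669593314238
blue (np.float64(438.5925912448451), np.float64(165.53116230930812)) [438.125  167.5714] 168 [0.532  0.2202 0.006 ] 0.023664942596638323 -0.004658717134279372
white (np.float64(437.77976720674235), np.float64(181.850064843691)) [437.6588 183.6294] 170 [0.5599 0.1741 0.006 ] -0.010536922488920727 -0.04636502323027769
```

View pics/s1.png

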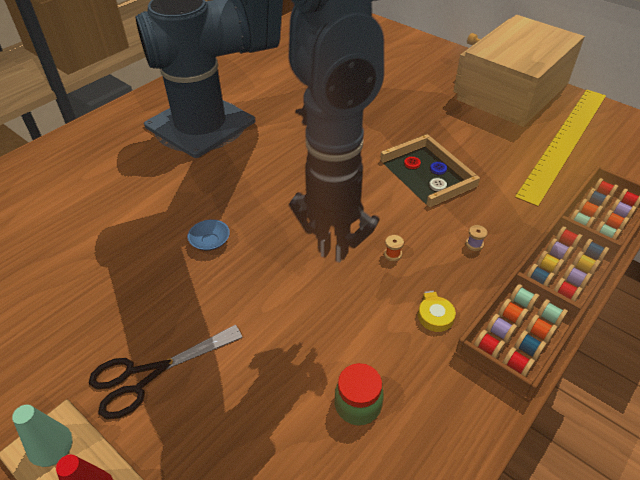

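The scene view shows red (412,162), blue (438,168) and white (438,184), all flat inside the tray and well past the mouth line. The orange and lavender spools and the other objects have not moved, and the gripper touches nothing.

```bash
python3 -c "
from rig import bot
print(bot.close_job())"
```

```text
the job is handed in; nothing more can be done
None
```

The red, blue and white buttons all lie flat inside the tray, the spools and other objects stand where they began as far as the last pictures show, and the job is handed in at about 20 s; no verdict was returned.

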